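Press a clutch housing home on the lever press

TASK

One of the five barrels in the beech stand still has its steel clutch housing standing proud. Lift the blue tin off the press's track and stand it upright on the bare table, slide the stand along the track until that barrel is right under the ram, pull the lever down until the housing is fully home, then ease the lever slowly back up to its rest without letting it snap up, leaving the stand where it is. Work the housing with the press only, never with the hand; let no barrel tip or leave the stand, and do not disturb the other things on the table.

Things in the scene. Friction and masses are not known exactly. Their poses are not given: they have to be found in the camera images.
- press: Green bench lever press, fixed on a plywood track board. Origin on the table below the ram axis; x points from the press's open front to its column, y along the track, z up. Track: x -45 to 45, y -330 to 330 mm, top 15 mm up, two battens 8 mm high with inner faces at x = +-25 mm. Column and foot lie at x 52 to 158 mm, y +-50 mm, on a board reaching x 165, y +-80 mm.
- press_head (a point): Middle of the press's cast head, 200 mm above the table. In the press's frame the head fills x -27 to 112, y -22 to 22, z 159 to 244 mm; the ram sticks out above it to z 287 mm at rest; the lever's hub is on its +y side, y 34 to 56 mm.
- ram_axis (a point): Fixed point on the ram's axis where the ram's face (a steel disc 16 mm across) is at rest, 137 mm above the table. z up.
- lever (a joint): Press lever, rad: 0 at rest, where it points toward the robot and 45 degrees up; grows as its end is pulled down, stop at 1.15. The ram goes down 22 mm per rad. A return spring pulls it to 0 (0.75 N m at rest, 1.2 N m at 0.86 rad): let go, it snaps up. The housing comes home at about 0.86 rad (rod 4 degrees below level), where the lever stops hard.
- lever_pivot (a point): Fixed point: the lever's hinge axis (parallel to the press's y) in the plane of the lever rod, at (22, 45, 200) mm in the press's frame.
- lever_push (a point): Point on the axis of the lever's round steel rod (11 mm thick), 140 mm from the pivot: a good place to press on from above. The rod runs on to a black ball 28 mm across, centred 178 mm from the pivot. Moves with the lever. Needs about 5 to 13 N here.
- stand: Loose beech stand, about 0.30 kg, sliding on the track between the battens, at one side of the press at the start (the tin is on the other). Origin under its centre, 15 mm above the table; its y runs along the track. Block 164 mm long (y), 46 wide, 50 high with five pockets at 28 mm pitch, floor 8 mm; a handle tail 24 mm wide and 24 high at each end reaches y = +-150 mm.
- barrel_work_top (a point): Rim centre (top of the grey tube) of the barrel whose housing is still proud. Each barrel is a loose grey tube 11.6 mm across and 86 mm long, foot 8 mm above the stand's underside, so its rim is 109 mm above the table. Which pocket it stands in varies.
- clutch_top (a point): Top centre of the proud steel clutch housing in that barrel: a boss 9 mm across and 4 mm high on a collar 12 mm across and 5 mm high on a shank. Stands 18 to 21 mm above the rim at the start, 9 mm when home (collar on the rim).
- clutch (a joint): How far that housing has been pressed in, m: 0 to 0.003 at the start, 0.012 fully home. A tight fit: the ram must push with about 25 N; it stays where it is pushed.
- barrel_b_top (a point): Rim centre of a finished barrel in the stand (same size), its housing already home, standing 9 mm above the rim.
- barrel_c_top (a point): Rim centre of an empty barrel in the stand (same size, open top).
- barrel_d_top (a point): As barrel_b: finished, housing home.
- barrel_e_top (a point): As barrel_c: empty.
- tin_mid (a point): Centre (half-way up) of the round blue enamel tin with lid, 47 mm across, 48 mm high, about 0.09 kg, standing on the track at the start, 39 mm above the table.
- cap_mid (a point): Bystander: translucent orange cap standing upright, 15 mm across, 36 mm high; point half-way up.
- plug_mid (a point): Bystander: chrome end plug standing upright, 15 mm across, 18 mm high; point half-way up.
- spare_mid (a point): Bystander: spare steel clutch housing standing on its collar, 15 mm across, 28 mm high; point half-way up.
- glue_mid (a point): Bystander: white glue bottle with red cap, 36 mm across, 125 mm high; point half-way up.
- mug_mid (a point): Bystander: white cup of pencils, 62 mm across, 142 mm high with the pencils (which lean out to 27 mm from its axis); point 70 mm up.
- driver_mid (a point): Bystander: screwdriver lying flat, 150 mm long, about 25 mm thick, behind the track on the +y side; a point near its middle, its x axis runs along it.
Things that resemble listed ones, but are neither listed nor needed, are in the scene too. Of the things shaped like the part that bears tin_mid, the blue one is meant.

How it is judged:
On the way, in this order (a step that is already met when the one before it is completed fails the run):
1. the tin stands upright on the table, clear of the track board, and is let go ((x of tin_mid in the frame of press below -0.068 m or x of tin_mid in the frame of press above 0.068 m) and height (world z) of tin_mid below 0.029 m and angle between tin_mid's own z axis and vertical below 0.1 rad and contact force between the fingers and tin below 0.2 N and linear speed of tin below 0.03 m/s), for 0.2 s.
2. the barrel with the proud housing is under the ram (within 5 mm), the lever still up (horizontal distance between clutch_top and ram_axis below 0.005 m and value of joint lever below 0.15 rad), for 0.2 s.
3. the lever is pulled down until the housing is home (within 1.2 mm) (value of joint clutch above 0.0108 m and value of joint lever above 0.7 rad), for 0.2 s.
At the end, for the whole second after the job is handed in: Housing home (within 1.2 mm) and still under the ram (within 8 mm); lever at rest (within 0.04 rad); tin upright on the table, its centre at least 68 mm from the track's centre line; stand at rest on the track, all five barrels upright in it (value of joint clutch above 0.0108 m and value of joint lever below 0.04 rad and (x of tin_mid in the frame of press below -0.068 m or x of tin_mid in the frame of press above 0.068 m) and height (world z) of tin_mid below 0.029 m and angle between each of tin_mid, barrel_work_top, barrel_b_top, barrel_c_top, barrel_d_top, barrel_e_top's own z axis and vertical below 0.1 rad and horizontal distance between clutch_top and ram_axis below 0.008 m and z of stand in the frame of press below 0.018 m and z of each of barrel_work_top, barrel_b_top, barrel_c_top, barrel_d_top, barrel_e_top in the frame of stand below 0.098 m and linear speed of stand below 0.01 m/s); the robot touches nothing.
It fails at once if the lever snaps up (faster than 1.2 rad/s while still over 0.1 rad from rest) (velocity of joint lever below -1.2 rad/s and value of joint lever above 0.1 rad).
It fails at once if the hand touches the clutch housing (over 1 N) (contact force between the fingers and clutch above 1 N).
It fails at once if a barrel tips (angle between any of barrel_work_top, barrel_b_top, barrel_c_top, barrel_d_top, barrel_e_top's own z axis and vertical above 0.2 rad).
It fails at once if a bystander (cap, plug, spare housing, glue, mug, screwdriver) is moved over 20 mm (distance of any of cap_mid, plug_mid, spare_mid, glue_mid, mug_mid, driver_mid from where it was at the start of the episode above 0.02 m).
It also fails if it takes over 72 s, if anything falls off the work surface, if the arm or the gripper's body presses on something with over 40 N, if the wrist force passes 120 N, or if a joint passes its speed limit or range.

ROBOT

A 6-joint arm with a two-finger parallel gripper is mounted at the origin on the work surface. World frame = base frame: x ahead of the robot, y to its left, z up, the work surface at z = 0. Lengths are in m, angles in rad, forces in N, time in s.
With the tool pointing down it reaches from about 0.425 to 1.125 m from the base axis. Payload 14.9 kg.
Tool frame: the origin (TCP) lies at the very end of the fingers, on their centre line; the grasp point (between the pads) lies 19 mm behind it (bot.pinch_z is the distance from the TCP to the grasp point, in m); z points along the fingers, y is the line along which they close (so a half turn about z gives the same grasp; the last joint's range is limited). The gripper opens to 91 mm and grips with 3 to 60 N. Pads are 32 mm wide; open, the fingers measure 118 mm over their backs; the gripper's body (76 mm by 178 mm) begins 60 mm behind the grasp point.
Start: joints at [-1.18, 0.379, 1.734, -0, 1.028, -0.033], TCP at [0.288, -0.638, 0.214] pointing down, gripper open.
Joint ranges: [-2.77, 2.77], [-0.74, 2.19], [0, 2.66], [-1.06, 4.2], [0.31, 2.87], [-3.08, 3.08]. Speed limits (rad/s): [1.89, 1.89, 2.39, 3.14, 3.14, 3.14].

INTERFACE

Orientations are given as [roll, pitch, yaw] about the fixed x, y, z axes, in that order (R = Rz(yaw) Ry(pitch) Rx(roll)).
In Python, from bench import sensors, cams, close_job, bot gives the robot as it stands.
- The arm moves only by the tool step_arm, never from a script. Its arguments are lists of equal length, an entry for each row: "slide": the shift along the tool's x, y, z scaled (see below), a list of three; "rotation": the turn, a rotation vector about the tool's x, y, z scaled (see below), a list of three; "hand": the closure, from -1 (fully open) to 1 (shut). In form: {"slide": [[tx, ty, tz], ...], "rotation": [[ax, ay, az], ...], "hand": [hand, ...]}. A call has 1 to 8 rows; each row shifts and turns the commanded pose from where the row before left it, along the tool's axes as they then stand; what a row does not reach is not made up. The controller multiplies each number of a shift by 0.02 m and each number of a turn by 0.1 rad. A row lasts 1/10 s, in which the tool goes at most 50 mm and 8.59 degrees, less where a joint would pass 70% of its speed; a pose out of reach is approached as far as the arm can. A call with a number of a shift or a turn outside -1 to 1 is refused whole. A call with a gripper value outside its range is refused whole. The fingers move at their own pace and stop on an object; "grip_force" is the grip in N (left out, the last holds). Time passes only in rows, so rows that do not move let the fingers close. It gives the time, the measured TCP pose, the force, the opening and the grip force at its end, in the units of the state.
- sensors.read_state(): the state, without advancing time (a new reading comes with each control period).
- cams.snapshot(name): name is "scene" or "top" or "wrist"; returns a dict with "pixels" (400x640x3 uint8, red, green, blue), "z_map" (400x640 float32, m along the optical axis (not along the pixel's ray), 0 where there is no reading), "K" (3x3 intrinsics, pixels), "world_from_camera" (4x4, takes a point from camera to world coordinates). Camera axes: x right, y up, looking along -z (the intrinsics and any distortion apply to the point x, -y, -z); pixel columns grow to the right and rows downward; lengths in m; the calibration is good to about 2 mm. The wrist camera is an equidistant fisheye: a pixel r from the principal point sees the ray r / f radians off the axis. A picture is of the moment at which its call begins.
- close_job(): hands the job in; it is judged then, once.
The state is a dict: "clock": time; "joints": joint angles; "joint_vel": joint speeds; "tau": joint torques, N m; "tool_pos": TCP position; "orientation": TCP orientation; "wrist_force": force on the tool from outside, world axes, zero at the start; "moment": the same for the moment, N m; "gripper_width": finger opening in m; "grip_force": force on a finger pad.
Only numpy, scipy, OpenCV 4.12 (cv2) and the standard library are available. Lean on these libraries where they do the work, as an engineer would, in place of code of your own. Each camera call takes 0.05 s, during which the arm holds its last target. There are 200 camera calls.

## Working session

There is one attempt and no reset: what is moved stays moved. The work goes in short steps, Python scripts to look and compute and a tool call to move; the robot and the scene stay as the last step left them, time stands still between calls to the robot, and variables do not carry over. Pictures are saved under pics/ and viewed, at most 10 in all, crops included, and the job is handed in when it is done.

Besides the shell and the picture viewer there is one more tool, called after "Request:" by a JSON object that holds its "op" and its "data". step_arm: Moves the arm, as the interface text tells. Its arguments: {"type":"object","properties":{"slide":{"type":"array","items":{"type":"array","items":{"type":"number"}}},"rotation":{"type":"array","items":{"type":"array","items":{"type":"number"}}},"hand":{"type":"array","items":{"type":"number"}},"grip_force":{"type":"number"}},"required":["slide","rotation","hand"]}

```bash
mkdir -p pics
cat > h.py <<'E'
import numpy as np, cv2, pickle
from bench import sensors, cams, bot
def snap(n):
    d=cams.snapshot(n); pickle.dump(d,open(f'{n}.pkl','wb')); return d
def load(n): return pickle.load(open(f'{n}.pkl','rb'))
def cloud(d):
    z=d['z_map'];K=d['K'];v,u=np.mgrid[:400,:640]
    p=np.stack([(u-K[0,2])/K[0,0]*z,-(v-K[1,2])/K[1,1]*z,-z],-1)
    T=d['world_from_camera']; return p@T[:3,:3].T+T[:3,3]
def save(img,f): cv2.imwrite(f,img[...,::-1])
E
python3 - <<'E'
from h import *
print(sensors.read_state())
for n in('scene','top'):
    d=snap(n); save(d['pixels'],f'pics/{n}0.png'); print(n,d['K'],d['world_from_camera'])
E
```

```text
{'clock': 0.0, 'joints': array([-1.18029879e+00,  3.79418075e-01,  1.73480283e+00, -1.12057531e-05,
        1.02850376e+00, -3.33199751e-02]), 'joint_vel': array([ 0.00157816,  0.00047762, -0.0005272 ,  0.00153812, -0.00059267,
       -0.00076051]), 'tau': array([-1.77065031e-03, -7.63727331e+01, -4.34362328e+01,  6.50146301e-02,
        4.24840744e-02, -8.99607198e-05]), 'tool_pos': array([ 0.2876924 , -0.63769437,  0.21327069]), 'orientation': array([-3.14046095e+00, -2.81255433e-05,  4.23823289e-01]), 'wrist_force': array([-0.10324944, -0.55042388, -0.28377852]), 'moment': array([0.01613405, 0.02172279, 0.03853746]), 'grip_force': 0.0, 'gripper_width': 0.09144308517657386}
scene [[409.38070035   0.         322.45078227]
 [  0.         409.38070035 200.98012834]
 [  0.           0.           1.        ]] [[-0.15067683 -0.5869821   0.7954549   1.29468888]
 [ 0.98854591 -0.08248555  0.12638482  0.13361033]
 [-0.0085721   0.80538696  0.59268741  0.75696153]
 [ 0.          0.          0.          1.        ]]
top [[442.56136483   0.         319.5289676 ]
 [  0.         442.56136483 200.08959865]
 [  0.           0.           1.        ]] [[ 0.00925186  0.99412752 -0.1078187   0.45319139]
 [-0.99994162  0.0097997   0.00455237 -0.00516153]
 [ 0.00558223  0.10777029  0.99416015  1.19374668]
 [ 0.          0.          0.          1.        ]]
```

View pics/scene0.png

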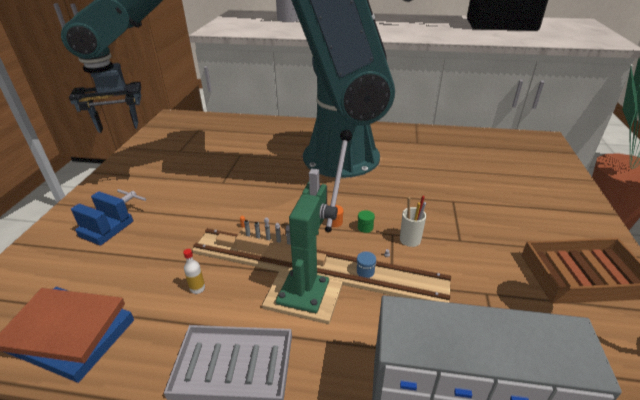

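View pics/top0.png

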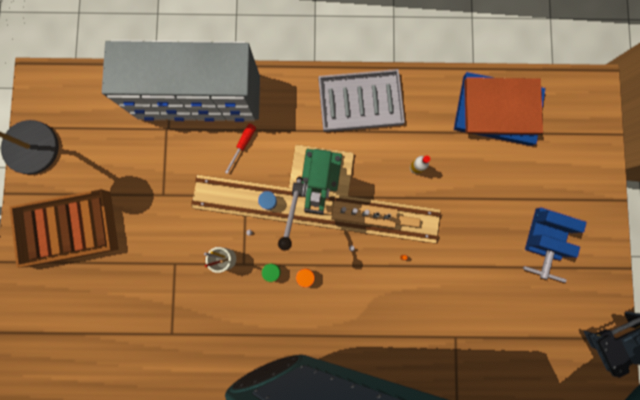

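The scene view shows the press at about (300,250) with the lever knob at (346,135). The blue tin is on the track at (366,265). Its lookalikes are the green tin at (367,220), the orange tin at (335,216) and the blue vise at (103,215), so the blue one on the track is the target. The stand with its barrels is at (265,230), left of the press in this view, which is world -y. In the top view the tin is at (268,201), the mug at (219,260), the driver at (241,148) and the glue at (422,163).

Run:
```python
from h import *
T=load('top');S=load('scene')
ct,cs=cloud(T),cloud(S)
# table height check
for n,c in(('top',ct),('scene',cs)):
    m=(c[...,0]>.45)&(c[...,0]<.6)&(abs(c[...,1])<.3)&(abs(c[...,2])<.02); print(n,'table z',np.median(c[...,2][m]))
p=T['pixels'].astype(int)
# track board top: light plywood with z ~.015
c=ct
hsv=cv2.cvtColor(T['pixels'],cv2.COLOR_RGB2HSV)
for (n,cc,d) in(('top',ct,T),('scene',cs,S)):
    z=cc[...,2]
    m=(z>.010)&(z<.028)&(cc[...,0]>.4)&(cc[...,0]<.75)&(abs(cc[...,1])<.45)
    k,lab,st,_=cv2.connectedComponentsWithStats(m.astype(np.uint8))
    i=1+np.argmax(st[1:,4]); pts=cc[lab==i][:,:2].astype(np.float32)
    print(n,st[i],cv2.minAreaRect(pts))
    hs=cv2.cvtColor(d['pixels'],cv2.COLOR_RGB2HSV)
    blue=(hs[...,0]>95)&(hs[...,0]<125)&(hs[...,1]>90)&(z>.03)&(z<.075)&(cc[...,0]>.4)&(cc[...,0]<.75)&(abs(cc[...,1])<.4)
    q=cc[blue]; print('tin',len(q),np.median(q,0),q.min(0),q.max(0)); t=q[q[:,2]>np.percentile(q[:,2],70)]; print(t.mean(0),cv2.minEnclosingCircle(t[:,:2].astype(np.float32)))
save(cv2.resize(np.hstack([T['pixels'][120:290,180:450]]),None,fx=2.9,fy=2.9,interpolation=cv2.INTER_CUBIC),'pics/topc.png')
save(cv2.resize(S['pixels'][150:320,180:460],None,fx=2.8,fy=2.8,interpolation=cv2.INTER_CUBIC),'pics/scenec.png')
```

```text
top table z 0.001311336030110688
scene table z 0.0033876762877261823
top [ 191  145  127   77 3332] ((0.6405866146087646, 0.16586995124816895), (0.31182336807250977, 0.21020877361297607), 82.33702850341797)
tin 220 [0.57470734 0.12449157 0.06262753] [0.5539687  0.10394876 0.05746733] [0.59574931 0.1455393  0.06990434]
[0.57498029 0.12606879 0.0652756 ] ((0.5745805501937866, 0.12461631745100021), 0.020967818796634674)
scene [ 193  228  258   94 6209] ((0.6222116947174072, -0.010710924863815308), (0.6596752405166626, 0.20662154257297516), 82.61042785644531)
tin 287 [0.58838556 0.12427041 0.0633831 ] [0.55938747 0.10273269 0.03028013] [0.60035947 0.14570108 0.06769474]
[0.57908039 0.1236966  0.06538074] ((0.5804792046546936, 0.12424987554550171), 0.021665384992957115)
```

View pics/scenec.png

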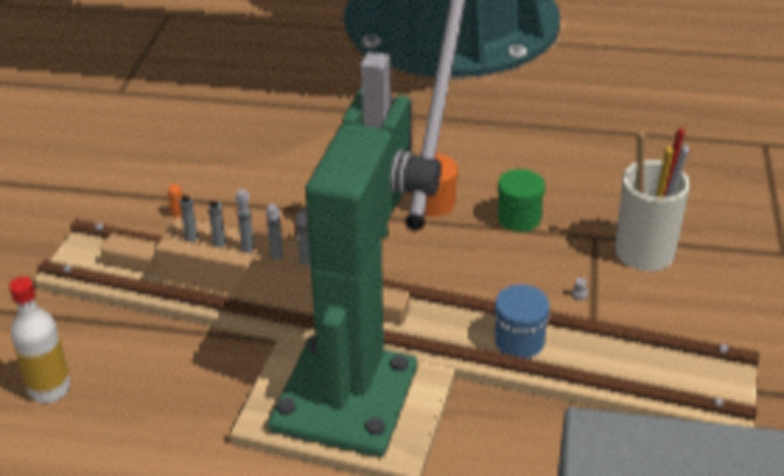

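The crop confirms the blue tin on the track at crop (521,320). The green (520,200) and orange (437,185) tins stand off the track. The five barrels run from crop x = 188 to 303, and the middle one at (243,200) looks taller. Next I'll fit the press frame and the barrel heights.

Run:
```python
from h import *
from scipy.optimize import minimize
T=load('top');S=load('scene')
th=np.deg2rad(-7.5)
for n,d,zo in(('top',T,.0013),('scene',S,.0034)):
    c=cloud(d); z=c[...,2]-zo
    # ram top
    m=(z>.268)&(z<.30)&(c[...,0]>.5)&(c[...,0]<.75)&(abs(c[...,1])<.15)
    q=c[m]; print(n,'ramtop',len(q),np.median(q,0),q.min(0),q.max(0))
    m=(z>.009)&(z<.030)&(c[...,0]>.45)&(c[...,0]<.8)&(abs(c[...,1])<.4)
    k,lab,st,_=cv2.connectedComponentsWithStats(m.astype(np.uint8))
    m=np.isin(lab,[i for i in range(1,k) if st[i,4]>400]); q=c[m][:,:2]
    # batten-only: z>.019
    for a in np.deg2rad([-8,-7.5,-7,-6.5]):
        R=np.array([[np.cos(a),-np.sin(a)],[np.sin(a),np.cos(a)]]); r=q@R
        print(np.rad2deg(a),'x',np.percentile(r[:,0],[.3,1,2]),'y',r[:,1].min(),r[:,1].max())
    # front edge line fit: per y bin min x
    a=th;R=np.array([[np.cos(a),-np.sin(a)],[np.sin(a),np.cos(a)]]);r=q@R
    ys,xs=[],[]
    for y0 in np.arange(-.4,.4,.01):
        s=r[(r[:,1]>=y0)&(r[:,1]<y0+.01)]
        if len(s)>8: ys.append(s[:,1].mean()); xs.append(s[:,0].min())
    ys,xs=np.array(ys),np.array(xs); g=abs(xs-np.median(xs))<.006
    f=np.polyfit(ys[g],xs[g],1); print('front edge',f,'yaw',np.rad2deg(a-np.arctan(f[0])),g.sum(),len(g))
    # tall barrels
    m=(z>.095)&(z<.145)&(c[...,1]<.0)&(c[...,1]>-.35)&(c[...,0]>.5)&(c[...,0]<.66)
    k,lab,st,cen=cv2.connectedComponentsWithStats(m.astype(np.uint8))
    for i in range(1,k):
        if st[i,4]>3:
            s=c[lab==i]; print('barrel',st[i],s.mean(0).round(4),'zmax',s[:,2].max()-zo)
```

```text
top ramtop 134 [0.55163741 0.00623534 0.28577336] [ 0.50115013 -0.00820307  0.26945253] [0.56650826 0.05733097 0.2961341 ]
-8.0 x [0.50666298 0.50786785 0.50885892] y -0.252757996089795 0.40912731859966733
-7.499999999999999 x [0.50803285 0.50876232 0.50951872] y -0.2578794176833945 0.40406708851048034
-7.0 x [0.50680173 0.50823363 0.50964083] y -0.2630004747898116 0.39897608714809396
-6.5 x [0.5050866  0.5071472  0.50893423] y -0.2681015033918257 0.3938547022119725
front edge [0.00236576 0.50845923] yaw -7.635548051596808 65 66
barrel [341 207   5   6  21] [ 0.5481 -0.0684  0.1131] zmax 0.12033849334938126
barrel [352 209   6   5  22] [ 0.5442 -0.0964  0.114 ] zmax 0.11855971585789002
barrel [364 210   6   6  24] [ 0.54   -0.1237  0.1227] zmax 0.13100583329694757
barrel [375 212   5   5  20] [ 0.5371 -0.1515  0.1088] zmax 0.11218186095984403
barrel [386 214   5   5  22] [ 0.5334 -0.1791  0.1082] zmax 0.11089893168984308
scene ramtop 171 [0.55636178 0.00573983 0.28365958] [ 0.50033724 -0.01092776  0.27142009] [0.57094892 0.05595094 0.29659399]
-8.0 x [0.51539493 0.51779149 0.51994779] y -0.2542096200184728 0.40552204403508807
-7.499999999999999 x [0.51759144 0.51946285 0.52140224] y -0.25930994683513336 0.40038107052871236
-7.0 x [0.51801101 0.52057691 0.5226655 ] y -0.26439052619538317 0.39551464180652285
-6.5 x [0.51689832 0.52091552 0.5235152 ] y -0.2694509711934337 0.3908257183756777
front edge [-0.0014088   0.51774236] yaw -7.419281686378033 40 66
barrel [264 217   6  13  55] [ 0.545  -0.1259  0.1166] zmax 0.12924172398447017
barrel [244 219   5   7  27] [ 0.5379 -0.1811  0.1076] zmax 0.10958008669047144
barrel [254 221   5   7  28] [ 0.5414 -0.154   0.1073] zmax 0.10876130871531926
barrel [275 223   5   9  38] [ 0.5491 -0.0981  0.1112] zmax 0.11867595070791644
barrel [286 225   4   9  33] [ 0.5537 -0.0711  0.1115] zmax 0.11874299934629558
```

View pics/topc.png

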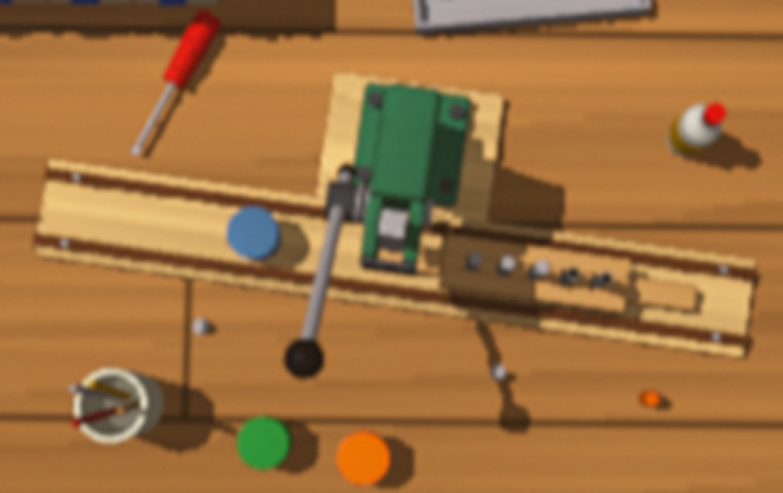

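The proud barrel is the middle one: its top reaches 131 mm, the finished ones about 119 and the empties about 109-110. The press is at about (0.558, 0.000) with yaw near -7.5°. The tin is at about (0.577, 0.1245), which falls on the track's centre line as it should. First move: lift and turn the tool to yaw 1.44, so tool x follows press y and tool y follows press x.

Request:
{"op": "step_arm", "data": {"slide": [[0, 0, -1], [0, 0, -1], [0, 0, -1], [0, 0, -1], [0, 0, -1], [0, 0, -1], [0, 0, -1], [0, 0, -1]], "rotation": [[0, 0, -1], [0, 0, -1], [0, 0, -1], [0, 0, -1], [0, 0, -1], [0, 0, -1], [0, 0, -1], [0, 0, -1]], "hand": [-1, -1, -1, -1, -1, -1, -1, -1]}}

```text
clock: 0.9
tool_pos: [0.2878, -0.6378, 0.3744]
orientation: [-3.141, -0.001, 1.228]
wrist_force: [0.0, -0.5, -0.1]
gripper_width: 0.091
grip_force: 0.0
```

Request:
{"op": "step_arm", "data": {"slide": [[0, 0, -1], [0, 0, -1], [0, 0, -0.5], [0, 0, 0]], "rotation": [[0, 0, -1], [0, 0, -1], [0, 0, -0.16], [0, 0, 0]], "hand": [-1, -1, -1, -1]}}

```text
clock: 1.3
tool_pos: [0.288, -0.6384, 0.425]
orientation: [3.141, 0.001, 1.438]
wrist_force: [-0.6, -0.0, -0.1]
gripper_width: 0.0913
grip_force: 0.0
```

Request:
{"op": "step_arm", "data": {"slide": [[1, 0.25, 0], [1, 0.25, 0], [1, 0.25, 0], [1, 0.25, 0], [1, 0.25, 0], [1, 0.25, 0], [1, 0.25, 0], [1, 0.25, 0]], "rotation": [[0, 0, 0], [0, 0, 0], [0, 0, 0], [0, 0, 0], [0, 0, 0], [0, 0, 0], [0, 0, 0], [0, 0, 0]], "hand": [-1, -1, -1, -1, -1, -1, -1, -1]}}

```text
clock: 2.1
tool_pos: [0.3491, -0.483, 0.424]
orientation: [3.141, 0.0, 1.44]
wrist_force: [-0.3, -0.4, -0.1]
gripper_width: 0.0914
grip_force: 0.0
```

Request:
{"op": "step_arm", "data": {"slide": [[1, 0.25, 0], [1, 0.25, 0], [1, 0.25, 0], [1, 0.25, 0], [1, 0.25, 0], [1, 0.25, 0], [1, 0.25, 0], [1, 0.25, 0]], "rotation": [[0, 0, 0], [0, 0, 0], [0, 0, 0], [0, 0, 0], [0, 0, 0], [0, 0, 0], [0, 0, 0], [0, 0, 0]], "hand": [-1, -1, -1, -1, -1, -1, -1, -1]}}

```text
clock: 2.9
tool_pos: [0.4094, -0.3297, 0.4239]
orientation: [3.141, 0.0, 1.44]
wrist_force: [0.6, -0.4, 0.2]
gripper_width: 0.0912
grip_force: 0.0
```

Request:
{"op": "step_arm", "data": {"slide": [[1, 0.25, 0], [1, 0.25, 0], [1, 0.25, 0], [1, 0.25, 0], [1, 0.25, 0], [1, 0.25, 0], [1, 0.25, 0], [1, 0.25, 0]], "rotation": [[0, 0, 0], [0, 0, 0], [0, 0, 0], [0, 0, 0], [0, 0, 0], [0, 0, 0], [0, 0, 0], [0, 0, 0]], "hand": [-1, -1, -1, -1, -1, -1, -1, -1]}}

```text
clock: 3.7
tool_pos: [0.4697, -0.1763, 0.4239]
orientation: [3.141, 0.0, 1.44]
wrist_force: [-0.0, -0.0, -0.3]
gripper_width: 0.0913
grip_force: 0.0
```

Request:
{"op": "step_arm", "data": {"slide": [[1, 0.25, 0], [1, 0.25, 0], [1, 0.25, 0], [1, 0.25, 0], [1, 0.25, 0], [1, 0.25, 0], [1, 0.25, 0], [1, 0.25, 0]], "rotation": [[0, 0, 0], [0, 0, 0], [0, 0, 0], [0, 0, 0], [0, 0, 0], [0, 0, 0], [0, 0, 0], [0, 0, 0]], "hand": [-1, -1, -1, -1, -1, -1, -1, -1]}}

```text
clock: 4.5
tool_pos: [0.53, -0.0229, 0.424]
orientation: [3.141, -0.0, 1.44]
wrist_force: [-0.1, -0.0, -0.2]
gripper_width: 0.091
grip_force: 0.0
```

Request:
{"op": "step_arm", "data": {"slide": [[1, 0.2, 0], [1, 0.2, 0], [1, 0.2, 0], [1, 0.2, 0], [1, 0.2, 0], [1, 0.2, 0], [1, 0.2, 0], [0, 0, 0]], "rotation": [[0, 0, 0], [0, 0, 0], [0, 0, 0], [0, 0, 0], [0, 0, 0], [0, 0, 0], [0, 0, 0], [0, 0, 0]], "hand": [-1, -1, -1, -1, -1, -1, -1, -1]}}

```text
clock: 5.3
tool_pos: [0.576, 0.1129, 0.4237]
orientation: [-3.141, -0.0, 1.441]
wrist_force: [-0.2, -0.2, -0.6]
gripper_width: 0.0912
grip_force: 0.0
```

```bash
cat >> h.py <<'E'
def wpix(d,P):  # world point -> fisheye pixel
    T=d['world_from_camera'];K=d['K'];q=(np.atleast_2d(P)-T[:3,3])@T[:3,:3]; x,y,z=q[:,0],-q[:,1],-q[:,2]
    th=np.arctan2(np.hypot(x,y),z);ph=np.arctan2(y,x);return np.c_[K[0,2]+K[0,0]*th*np.cos(ph),K[1,2]+K[1,1]*th*np.sin(ph)]
def wcloud(d):
    T=d['world_from_camera'];K=d['K'];z=d['z_map'];v,u=np.mgrid[:400,:640]
    dx,dy=(u-K[0,2])/K[0,0],(v-K[1,2])/K[1,1];th=np.hypot(dx,dy);s=np.tan(np.minimum(th,1.5))/np.maximum(th,1e-9)
    p=np.stack([dx*s*z,-dy*s*z,-z],-1);return p@T[:3,:3].T+T[:3,3]
E
python3 - <<'E'
from h import *
print(sensors.read_state()['tool_pos'],sensors.read_state()['orientation'])
d=snap('wrist'); c=wcloud(d); hs=cv2.cvtColor(d['pixels'],cv2.COLOR_RGB2HSV)
m=(hs[...,0]>95)&(hs[...,0]<125)&(hs[...,1]>90)&(c[...,2]>.05)&(c[...,2]<.075)&(d['z_map']>0)&(np.hypot(c[...,0]-.577,c[...,1]-.1245)<.05)
q=c[m]; print(len(q),q.mean(0) if len(q) else 0, cv2.minEnclosingCircle(q[:,:2].astype(np.float32)) if len(q) else 0)
save(d['pixels'],'pics/w1.png'); print(wpix(d,[[.577,.1245,.063],[.558,0,.287]]),d['K'][0])
E
```

```text
[0.5760283  0.1128966  0.42371108] [-3.14127998e+00 -1.83823769e-04  1.44144597e+00]
505 [0.57773029 0.12691095 0.06351149] ((0.5776913166046143, 0.12697330117225647), 0.02246927283704281)
[[318.4759249  149.26310958]
 [315.66579281 283.8746827 ]] [309.70691629   0.         319.3324786 ]
```

View pics/w1.png

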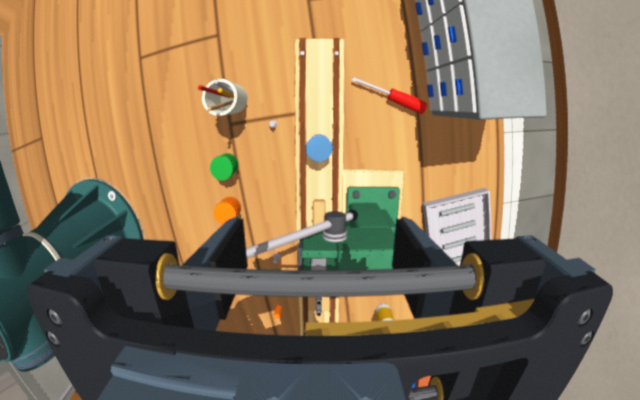

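The wrist view shows the track aligned with the image, the blue tin at (319,148), the tail end of the stand at (318,210), and free table to the right of the tin at about (375,148). The tin measures (0.5775, 0.1265), so I'll descend and grip.

Request:
{"op": "step_arm", "data": {"slide": [[0.65, 0, 1], [0, 0, 1], [0, 0, 1], [0, 0, 1], [0, 0, 1], [0, 0, 1], [0, 0, 1], [0, 0, 1]], "rotation": [[0, 0, 0], [0, 0, 0], [0, 0, 0], [0, 0, 0], [0, 0, 0], [0, 0, 0], [0, 0, 0], [0, 0, 0]], "hand": [-1, -1, -1, -1, -1, -1, -1, -1]}}

```text
clock: 6.15
tool_pos: [0.5773, 0.1231, 0.2633]
orientation: [3.141, 0.0, 1.439]
wrist_force: [0.4, -0.0, -0.6]
gripper_width: 0.0912
grip_force: 0.0
```

Request:
{"op": "step_arm", "data": {"slide": [[0, 0, 1], [0, 0, 1], [0, 0, 1], [0, 0, 1], [0, 0, 1], [0, 0, 1], [0, 0, 1], [0, 0, 0]], "rotation": [[0, 0, 0], [0, 0, 0], [0, 0, 0], [0, 0, 0], [0, 0, 0], [0, 0, 0], [0, 0, 0], [0, 0, 0]], "hand": [-1, -1, -1, -1, -1, -1, -1, -1]}}

```text
clock: 6.95
tool_pos: [0.576, 0.1229, 0.1219]
orientation: [-3.138, 0.001, 1.439]
wrist_force: [-0.8, -0.3, -0.7]
gripper_width: 0.0914
grip_force: 0.0
```

Request:
{"op": "step_arm", "data": {"slide": [[0.15, 0, 1], [0, 0, 1], [0, 0, 1], [0, 0, 1], [0, 0, 0.5], [0, 0, 0], [0, 0, 0], [0, 0, 0]], "rotation": [[0, 0, 0], [0, 0, 0], [0, 0, 0], [0, 0, 0], [0, 0, 0], [0, 0, 0], [0, 0, 0], [0, 0, 0]], "hand": [-1, -1, -1, -1, -1, -1, 0, 0.3], "grip_force": 12}}

```text
clock: 7.75
tool_pos: [0.5789, 0.1266, 0.0351]
orientation: [3.14, -0.0, 1.44]
wrist_force: [-0.6, 0.3, -0.2]
gripper_width: 0.0781
grip_force: 0.0
```

Request:
{"op": "step_arm", "data": {"slide": [[0, 0, 0], [0, 0, 0], [0, 0, 0], [0, 0, 0]], "rotation": [[0, 0, 0], [0, 0, 0], [0, 0, 0], [0, 0, 0]], "hand": [0.3, 0.3, 0.3, 0.3]}}

```text
clock: 8.15
tool_pos: [0.5782, 0.1266, 0.034]
orientation: [3.142, -0.0, 1.44]
wrist_force: [-0.0, 0.2, 2.0]
gripper_width: 0.0467
grip_force: 12.1
```

Request:
{"op": "step_arm", "data": {"slide": [[0, 0, -0.5], [0, 0, -1], [0, 0, -0.75], [0, 0.75, 0], [0, 1, 0], [0, 1, 0], [0, 1, 0], [0, 1, 0]], "rotation": [[0, 0, 0], [0, 0, 0], [0, 0, 0], [0, 0, 0], [0, 0, 0], [0, 0, 0], [0, 0, 0], [0, 0, 0]], "hand": [0.3, 0.3, 0.3, 0.3, 0.3, 0.3, 0.3, 0.3]}}

```text
clock: 8.95
tool_pos: [0.6739, 0.1138, 0.0786]
orientation: [3.142, -0.0, 1.44]
wrist_force: [0.2, -0.4, -1.0]
gripper_width: 0.0464
grip_force: 12.0
```

Request:
{"op": "step_arm", "data": {"slide": [[0, 0.75, 0], [0, 0.25, 0], [0, 0, 0.75], [0, 0, 1], [0, 0, 0.6], [0, 0, 0.3], [0, 0, 0], [0, 0, 0]], "rotation": [[0, 0, 0], [0, 0, 0], [0, 0, 0], [0, 0, 0], [0, 0, 0], [0, 0, 0], [0, 0, 0], [0, 0, 0]], "hand": [0.3, 0.3, 0.3, 0.3, 0.3, 0.3, 0.3, 0.3]}}

```text
clock: 9.75
tool_pos: [0.6923, 0.1116, 0.0261]
orientation: [3.141, -0.0, 1.44]
wrist_force: [0.6, -0.2, -0.4]
gripper_width: 0.0466
grip_force: 12.0
```

Request:
{"op": "step_arm", "data": {"slide": [[0, 0, 0.2], [0, 0, 0.15], [0, 0, 0], [0, 0, 0]], "rotation": [[0, 0, 0], [0, 0, 0], [0, 0, 0], [0, 0, 0]], "hand": [0.3, 0.3, 0.3, 0.3]}}

```text
clock: 10.15
tool_pos: [0.6922, 0.1115, 0.019]
orientation: [-3.142, -0.0, 1.44]
wrist_force: [-0.1, 0.1, -0.6]
gripper_width: 0.0464
grip_force: 12.0
```

Request:
{"op": "step_arm", "data": {"slide": [[0, 0, 0.05], [0, 0, 0], [0, 0, 0], [0, 0, 0], [0, 0, 0], [0, 0, 0]], "rotation": [[0, 0, 0], [0, 0, 0], [0, 0, 0], [0, 0, 0], [0, 0, 0], [0, 0, 0]], "hand": [0.3, 0.3, 0.0, -0.2, -0.4, -0.4]}}

```text
clock: 10.75
tool_pos: [0.6922, 0.1115, 0.0179]
orientation: [-3.142, -0.0, 1.44]
wrist_force: [-0.4, 0.7, -0.4]
gripper_width: 0.0633
grip_force: 0.0
```

Request:
{"op": "step_arm", "data": {"slide": [[0, 0, 0], [0, 0, -0.5], [0, 0, -1], [0, 0, -1], [0, 0, -1], [0, 0, -1], [0, 0, -1], [0, 0, -1]], "rotation": [[0, 0, 0], [0, 0, 0], [0, 0, 0], [0, 0, 0], [0, 0, 0], [0, 0, 0], [0, 0, 0], [0, 0, 0]], "hand": [-0.4, -0.4, -0.4, -0.4, -0.4, -0.4, -0.4, -0.4]}}

```text
clock: 11.55
tool_pos: [0.6924, 0.1115, 0.1504]
orientation: [3.141, -0.0, 1.44]
wrist_force: [-0.3, -1.4, 0.2]
gripper_width: 0.0638
grip_force: 0.0
```

Run:
```python
from h import *
st=sensors.read_state();print(st['clock'],st['tool_pos'])
for n in('top','scene'):
    d=snap(n);cc=cloud(d);z=cc[...,2];hs=cv2.cvtColor(d['pixels'],cv2.COLOR_RGB2HSV)
    b=(hs[...,0]>95)&(hs[...,0]<125)&(hs[...,1]>90)&(z>.0)&(z<.09)&(cc[...,0]>.6)&(cc[...,0]<.78)&(cc[...,1]>.05)&(cc[...,1]<.18)
    q=cc[b]
    if len(q): t=q[q[:,2]>np.percentile(q[:,2],60)];print(n,len(q),q[:,2].max(),t.mean(0),t.std(0))
```

```text
11.55 [0.69236503 0.11152268 0.15038304]
scene 395 0.05268329153629081 [0.69391998 0.10904777 0.05013138] [0.01032962 0.01111307 0.00087236]
```

The tin's lid is flat at 50 mm and the tin stands on the table at press x ≈ 0.118. Next is the stand's free tail, over the press at z ≈ 0.41.

Request:
{"op": "step_arm", "data": {"slide": [[0, -0.7, -1], [0, -0.7, -1], [0, -0.7, -1], [0, -0.7, -1], [0, -0.7, -1], [0, -0.7, -1], [0, -0.7, -1], [0, -0.7, -1]], "rotation": [[0, 0, 0], [0, 0, 0], [0, 0, 0], [0, 0, 0], [0, 0, 0], [0, 0, 0], [0, 0, 0], [0, 0, 0]], "hand": [-0.4, -0.4, -0.4, -0.4, -0.4, -0.4, -0.4, -0.4]}}

```text
clock: 12.45
tool_pos: [0.5803, 0.1261, 0.3086]
orientation: [-3.141, 0.0, 1.44]
wrist_force: [1.3, 0.2, 0.4]
gripper_width: 0.0637
grip_force: 0.0
```

Request:
{"op": "step_arm", "data": {"slide": [[0, 0, -1], [0, 0, -1], [0, 0, -1], [0, 0, -1], [0, 0, -1], [-1, 0, 0], [-1, 0, 0], [-1, 0, 0]], "rotation": [[0, 0, 0], [0, 0, 0], [0, 0, 0], [0, 0, 0], [0, 0, 0], [0, 0, 0], [0, 0, 0], [0, 0, 0]], "hand": [-0.4, -0.4, -0.4, -0.4, -0.4, -0.4, -0.4, -0.4]}}

```text
clock: 13.25
tool_pos: [0.5729, 0.0661, 0.4079]
orientation: [-3.141, 0.0, 1.44]
wrist_force: [0.9, 0.6, -0.4]
gripper_width: 0.0638
grip_force: 0.0
```

Request:
{"op": "step_arm", "data": {"slide": [[-1, 0, 0], [-1, 0, 0], [-1, 0, 0], [-1, 0, 0], [-1, 0, 0], [-1, 0, 0], [-1, 0, 0], [-1, 0, 0]], "rotation": [[0, 0, 0], [0, 0, 0], [0, 0, 0], [0, 0, 0], [0, 0, 0], [0, 0, 0], [0, 0, 0], [0, 0, 0]], "hand": [-0.4, -0.4, -0.4, -0.4, -0.4, -0.4, -0.4, -0.4]}}

```text
clock: 14.05
tool_pos: [0.552, -0.0927, 0.4079]
orientation: [-3.141, -0.0, 1.44]
wrist_force: [-0.0, 0.1, 0.3]
gripper_width: 0.0638
grip_force: 0.0
```

Request:
{"op": "step_arm", "data": {"slide": [[-1, -0.3, 0.5], [-1, 0, 1], [-1, 0, 1], [-1, 0, 1], [-1, 0, 1], [-1, 0, 1], [-1, 0, 1], [-1, 0, 1]], "rotation": [[0, 0, 0], [0, 0, 0], [0, 0, 0], [0, 0, 0], [0, 0, 0], [0, 0, 0], [0, 0, 0], [0, 0, 0]], "hand": [-0.4, -0.4, -0.4, -0.4, -0.4, -0.4, -0.4, -0.4]}}

```text
clock: 14.85
tool_pos: [0.5251, -0.2505, 0.2571]
orientation: [-3.141, -0.0, 1.44]
wrist_force: [1.2, -0.4, -0.1]
gripper_width: 0.0635
grip_force: 0.0
```

Run:
```python
from h import *
st=sensors.read_state();print(st['clock'],st['tool_pos'],st['orientation'])
d=snap('wrist');save(d['pixels'],'pics/w2.png');c=wcloud(d)
o=np.array([.558,-.0005]);a=np.deg2rad(-7.5);R=np.array([[np.cos(a),-np.sin(a)],[np.sin(a),np.cos(a)]])
P=np.concatenate([(c[...,:2]-o)@R,c[...,2:]],-1)
def st_(n,m):
    q=P[m&(d['z_map']>0)]
    if len(q):print(n,len(q),q.mean(0).round(4),np.percentile(q,[2,98],0).round(4).tolist())
for k in range(-3,4):
    y=-.125+k*.028; st_(f'bar{k}',(abs(P[...,1]-y)<.012)&(abs(P[...,0])<.02)&(P[...,2]>.1)&(P[...,2]<.14))
st_('tailtop',(P[...,2]>.034)&(P[...,2]<.044)&(abs(P[...,0])<.02)&(P[...,1]<-.2)&(P[...,1]>-.3))
st_('batten',(P[...,2]>.020)&(P[...,2]<.026)&(abs(P[...,0])<.05)&(P[...,1]<-.2)&(P[...,1]>-.32))
```

```text
14.85 [ 0.52513174 -0.25047507  0.25712196] [-3.14142910e+00 -6.30814469e-05  1.43978046e+00]
bar-2 110 [ 0.0025 -0.1804  0.1094] [[-0.0026, -0.1861, 0.1053], [0.0076, -0.1748, 0.1112]]
bar-1 107 [ 0.0025 -0.1531  0.1096] [[-0.0026, -0.1582, 0.1059], [0.0075, -0.1479, 0.1114]]
bar0 144 [ 0.0025 -0.1256  0.1237] [[-0.0034, -0.1298, 0.1049], [0.0081, -0.12, 0.1306]]
bar1 131 [ 0.0025 -0.0983  0.1139] [[-0.0036, -0.1024, 0.1029], [0.0084, -0.0928, 0.1197]]
bar2 129 [ 0.0025 -0.0705  0.1142] [[-0.0027, -0.0747, 0.1027], [0.0074, -0.0646, 0.1198]]
tailtop 981 [ 0.0024 -0.2406  0.039 ] [[-0.0098, -0.2716, 0.0355], [0.0146, -0.2104, 0.0412]]
batten 1623 [ 0.0024 -0.258   0.0236] [[-0.0341, -0.317, 0.0218], [0.0393, -0.2026, 0.0253]]
```

View pics/w2.png

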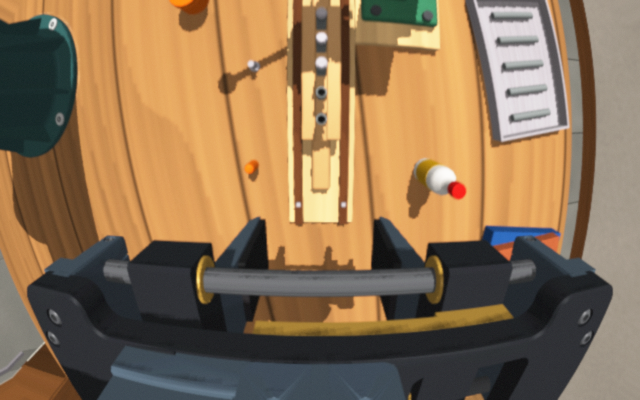

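The wrist view shows the tail end at (320,185) and the track end at (320,220). The barrels are on the centre line at rows 15-120. Everything sits at +2.5 mm in my press x, so the origin shifts to about (0.5605, -0.001). I'll pin the y origin from the track end and the foot board in the same image.

Run:
```python
from h import *
d=load('wrist');c=wcloud(d)
o=np.array([.558,-.0005]);a=np.deg2rad(-7.5);R=np.array([[np.cos(a),-np.sin(a)],[np.sin(a),np.cos(a)]])
P=np.concatenate([(c[...,:2]-o)@R,c[...,2:]],-1);ok=d['z_map']>0
b=ok&(P[...,2]>.010)&(P[...,2]<.02)&(abs(P[...,0])<.04)&(P[...,1]<-.28)
print('track end y',np.sort(P[b][:,1])[:12].round(4), 'per col',[P[...,1][b&(np.arange(640)==u)].min().round(4) for u in range(295,350,5) if (b&(np.arange(640)==u)).any()])
b=ok&(P[...,2]>.008)&(P[...,2]<.021)&(P[...,0]>.06)&(P[...,0]<.2)&(P[...,1]<-.03)
q=P[b];print('footboard',len(q),q[:,1].min(),q[:,0].max(),np.median(q[:,2]));
for x0 in np.arange(.06,.17,.02):
    s=q[(q[:,0]>x0)&(q[:,0]<x0+.02)]; print(x0.round(2),np.sort(s[:,1])[:3] if len(s) else None)
for y0 in np.arange(-.32,-.2,.03):
    s=P[ok&(P[...,2]>.01)&(P[...,2]<.03)&(abs(P[...,1]-y0)<.015)&(abs(P[...,0])<.07)][:,0];print('track x',y0,s.min(),s.max())
```

```text
track end y [-0.328  -0.328  -0.328  -0.3279 -0.3279 -0.3279 -0.3278 -0.3278 -0.3278
 -0.3278 -0.3277 -0.3277] per col [np.float64(-0.3279), np.float64(-0.3275), np.float64(-0.3277), np.float64(-0.3276), np.float64(-0.3273), np.float64(-0.3273), np.float64(-0.3271)]
footboard 1805 -0.26318049580779673 0.16710697871378324 0.015481293114801398
0.06 [-0.07960664 -0.07951996 -0.0794061 ]
0.08 [-0.0793656  -0.07932519 -0.07909069]
0.1 [-0.07944779 -0.07943801 -0.07897697]
0.12 [-0.2631805  -0.26282812 -0.26255457]
0.14 [-0.24170283 -0.24098461 -0.2404724 ]
0.16 [-0.07870449 -0.07863234 -0.07852262]
track x -0.32 -0.040884992473331 0.04754234988197444
track x -0.29000000000000004 -0.0429528816936349 0.0480975559489703
track x -0.26000000000000006 -0.04230770526838147 0.047487214195345163
track x -0.2300000000000001 -0.042865209246701605 0.047990788099728725
```

Request:
{"op": "step_arm", "data": {"slide": [[0.15, 0.15, 1], [0, 0, 1], [0, 0, 1], [0, 0, 1], [0, 0, 1], [0, 0, 1], [0, 0, 1], [0, 0, 1]], "rotation": [[0, 0, 0], [0, 0, 0], [0, 0, 0], [0, 0, 0], [0, 0, 0], [0, 0, 0], [0, 0, 0], [0, 0, 0]], "hand": [-0.4, -0.4, -0.4, -0.4, -0.4, -0.4, -0.4, -0.4]}}

```text
clock: 15.7
tool_pos: [0.529, -0.2469, 0.0975]
orientation: [-3.142, -0.0, 1.44]
wrist_force: [0.3, -0.5, -0.4]
gripper_width: 0.0636
grip_force: 0.0
```

Request:
{"op": "step_arm", "data": {"slide": [[0, 0, 1], [0, 0, 1], [0, 0, 0.5], [0, 0, 0], [0, 0, 0]], "rotation": [[0, 0, 0], [0, 0, 0], [0, 0, 0], [0, 0, 0], [0, 0, 0]], "hand": [-0.4, -0.4, -0.4, -0.4, -0.4]}}

```text
clock: 16.2
tool_pos: [0.5293, -0.2473, 0.0486]
orientation: [3.141, 0.0, 1.44]
wrist_force: [0.4, -0.1, -0.1]
gripper_width: 0.0639
grip_force: 0.0
```

Request:
{"op": "step_arm", "data": {"slide": [[0, -0.05, 0.6], [0, 0, 0.4], [0, 0, 0], [0, 0, 0], [0, 0, 0], [0, 0, 0], [0, 0, 0], [0, 0, 0]], "rotation": [[0, 0, 0], [0, 0, 0], [0, 0, 0], [0, 0, 0], [0, 0, 0], [0, 0, 0], [0, 0, 0], [0, 0, 0]], "hand": [-0.4, -0.4, -0.4, 0.2, 0.6, 0.6, 0.6, 0.6], "grip_force": 15}}

```text
clock: 17.0
tool_pos: [0.5281, -0.2471, 0.0281]
orientation: [3.141, 0.0, 1.44]
wrist_force: [0.3, 0.3, -0.3]
gripper_width: 0.0263
grip_force: 0.0
```

Request:
{"op": "step_arm", "data": {"slide": [[0, 0, 0], [0, 0, 0], [0.1, 0, 0], [0.3, 0, 0], [0.5, 0, 0], [0.6, 0, 0], [0.6, 0, 0], [0.6, 0, 0]], "rotation": [[0, 0, 0], [0, 0, 0], [0, 0, 0], [0, 0, 0], [0, 0, 0], [0, 0, 0], [0, 0, 0], [0, 0, 0]], "hand": [0.6, 0.6, 0.6, 0.6, 0.6, 0.6, 0.6, 0.6]}}

```text
clock: 17.8
tool_pos: [0.5353, -0.1923, 0.028]
orientation: [3.141, 0.0, 1.44]
wrist_force: [-0.5, -3.5, 3.7]
gripper_width: 0.0243
grip_force: 15.0
```

Request:
{"op": "step_arm", "data": {"slide": [[0.6, 0, 0], [0.6, 0, 0], [0.6, 0, 0], [0.6, 0, 0], [0.6, 0, 0], [0.4, 0, 0], [0.15, 0, 0], [0, 0, 0]], "rotation": [[0, 0, 0], [0, 0, 0], [0, 0, 0], [0, 0, 0], [0, 0, 0], [0, 0, 0], [0, 0, 0], [0, 0, 0]], "hand": [0.6, 0.6, 0.6, 0.6, 0.6, 0.6, 0.6, 0.6]}}

```text
clock: 18.6
tool_pos: [0.5445, -0.1219, 0.028]
orientation: [-3.142, -0.001, 1.44]
wrist_force: [2.6, 4.9, 6.9]
gripper_width: 0.024
grip_force: 15.0
```

```bash
cat > bars.py <<'E'
from h import *
st=sensors.read_state();print(st['clock'],st['tool_pos'],st['orientation'])
d=snap('wrist');c=wcloud(d);save(d['pixels'],'pics/w3.png')
o=np.array([.5605,-.0008]);a=np.deg2rad(-7.5);R=np.array([[np.cos(a),-np.sin(a)],[np.sin(a),np.cos(a)]])
P=np.concatenate([(c[...,:2]-o)@R,c[...,2:]],-1);ok=d['z_map']>0
print('tcp p',((st['tool_pos'][:2]-o)@R).round(4))
def comps(n,m,lo=15):
    k,lab,s,_=cv2.connectedComponentsWithStats((m&ok).astype(np.uint8))
    for i in range(1,k):
        if s[i,4]>lo: q=P[lab==i]; print(n,s[i].tolist(),q.mean(0).round(4),q.min(0).round(4),q.max(0).round(4))
comps('bar',(P[...,2]>.1)&(P[...,2]<.145)&(abs(P[...,0])<.02)&(abs(P[...,1])<.1))
comps('ram/head',(P[...,2]>.150)&(P[...,2]<.30)&(abs(P[...,0])<.12)&(abs(P[...,1])<.03),60)
b=ok&(P[...,2]>.008)&(P[...,2]<.021)&(P[...,0]>.06)&(P[...,0]<.12)&(P[...,1]<-.03)&(P[...,1]>-.12)
if b.any(): print('foot edge',np.sort(P[b][:,1])[:5])
E
python3 bars.py
```

```text
18.6 [ 0.54449896 -0.12185583  0.02801941] [-3.14157817e+00 -5.94636347e-04  1.43996586e+00]
tcp p [-1.000e-04 -1.221e-01]
bar [300, 32, 40, 41, 1271] [ 0.0004 -0.0255  0.1094] [-0.0053 -0.0308  0.101 ] [ 0.0063 -0.0193  0.1127]
bar [299, 128, 39, 41, 1241] [ 0.0002 -0.0537  0.1095] [-0.0057 -0.0598  0.1025] [ 0.0059 -0.0481  0.1121]
bar [234, 244, 167, 108, 10412] [-0.0002 -0.0918  0.131 ] [-0.02   -0.1     0.1107] [ 0.02  -0.082  0.145]
foot edge [-0.07843986 -0.0783793  -0.07835193 -0.07834619 -0.07832535]
```

Request:
{"op": "step_arm", "data": {"slide": [[0, 0, 0], [0, 0, 0], [0, 0, 0], [0, 0, 0], [0, 0, -0.5], [0, 0, -1], [0, 0, -1], [0, 0, -1]], "rotation": [[0, 0, 0], [0, 0, 0], [0, 0, 0], [0, 0, 0], [0, 0, 0], [0, 0, 0], [0, 0, 0], [0, 0, 0]], "hand": [0.4, 0.2, 0, -0.2, -0.2, -0.2, -0.2, -0.2]}}

```text
clock: 19.45
tool_pos: [0.5443, -0.1232, 0.0993]
orientation: [3.142, 0.0, 1.44]
wrist_force: [0.1, -0.5, -0.3]
gripper_width: 0.0548
grip_force: 0.0
```

```bash
python3 bars.py
python3 - <<'E'
from h import *
o=np.array([.5605,-.0008]);a=np.deg2rad(-7.5);R=np.array([[np.cos(a),-np.sin(a)],[np.sin(a),np.cos(a)]])
for n in('top',):
    d=snap(n);c=cloud(d);P=np.concatenate([(c[...,:2]-o)@R,c[...,2:]],-1)
    m=(P[...,2]>.1)&(P[...,2]<.14)&(abs(P[...,0]+.003)<.016)&(abs(P[...,1])<.08)
    k,lab,s,_=cv2.connectedComponentsWithStats(m.astype(np.uint8))
    for i in range(1,k):
        if s[i,4]>3: print(n,'bar',s[i].tolist(),P[lab==i].mean(0).round(4))
    m=(P[...,2]>.275)&(P[...,2]<.30)&(abs(P[...,0])<.03)&(abs(P[...,1])<.03); q=P[m];print('ram',len(q),q.mean(0),q.min(0),q.max(0))
    m=(P[...,2]>.235)&(P[...,2]<.255)&(abs(P[...,0]-.04)<.09)&(abs(P[...,1])<.033); q=P[m];print('head',len(q),np.percentile(q,[1,99],0))
    m=(P[...,2]>.31)&(P[...,2]<.36)&(abs(P[...,0]+.1)<.05)&(abs(P[...,1]-.045)<.05); q=P[m];print('knob',len(q),q.mean(0) if len(q) else 0)
E
```

```text
19.45 [ 0.5442503  -0.12322305  0.09929171] [3.14151947e+00 1.51499784e-05 1.43963513e+00]
tcp p [-1.000e-04 -1.235e-01]
bar [308, 65, 23, 23, 406] [ 0.0003 -0.0265  0.1095] [-0.0054 -0.0317  0.1033] [ 0.0061 -0.0204  0.1116]
bar [309, 118, 22, 23, 395] [ 0.0005 -0.0538  0.1095] [-0.0049 -0.0598  0.1027] [ 0.0062 -0.0482  0.1115]
ram/head [187, 0, 453, 77, 18395] [ 0.0282 -0.0212  0.1943] [-0.0275 -0.0269  0.15  ] [ 0.108  -0.0169  0.2132]
foot edge [-0.07822075 -0.07819987 -0.0781914  -0.07818911 -0.07816476]
top bar [291, 200, 1, 4, 4] [-0.0023  0.0609  0.1137]
top bar [302, 201, 3, 5, 12] [-0.0024  0.031   0.1156]
top bar [325, 205, 4, 5, 18] [-0.0032 -0.0269  0.1093]
top bar [336, 207, 5, 4, 17] [-0.0028 -0.055   0.1084]
ram 79 [-0.00321038  0.00059981  0.28633444] [-0.01172234 -0.00820391  0.2755789 ] [0.00617827 0.00960993 0.29095184]
head 1070 [[-0.028435   -0.02096176  0.23562442]
 [ 0.1070927   0.02211968  0.2472816 ]]
knob 187 [-0.10375603  0.04531677  0.33214007]
```

View pics/w3.png

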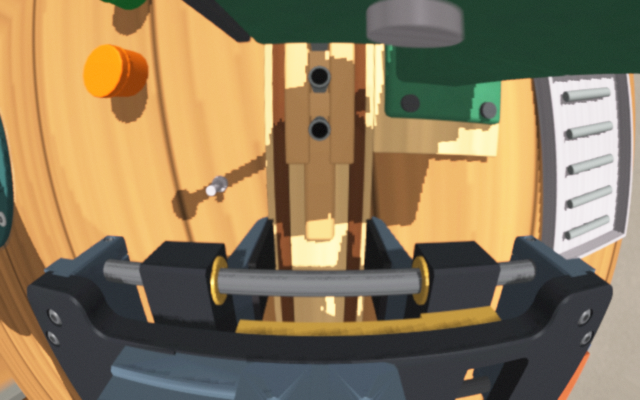

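The wrist view shows the two empties on the centre line at (319,77) and (319,129), under the head's edge. The work barrel is about 1 mm from the ram axis, and the top camera gives the same. The knob measures press (-104, 45, 332), which matches the rest pose. Now to the lever with the fingers shut.

Request:
{"op": "step_arm", "data": {"slide": [[0, -0.25, -1], [0, -0.25, -1], [0, -0.25, -1], [0, -0.25, -1], [0, -0.25, -1], [0, -0.25, -1], [0, -0.25, -1], [0, -0.25, -1]], "rotation": [[0, 0, 0], [0, 0, 0], [0, 0, 0], [0, 0, 0], [0, 0, 0], [0, 0, 0], [0, 0, 0], [0, 0, 0]], "hand": [-0.2, -0.2, -0.2, 0.2, 0.5, 1, 1, 1], "grip_force": 20}}

```text
clock: 20.35
tool_pos: [0.5041, -0.1179, 0.2584]
orientation: [-3.141, -0.0, 1.44]
wrist_force: [0.4, -0.1, 0.1]
gripper_width: 0.0175
grip_force: 0.0
```

Request:
{"op": "step_arm", "data": {"slide": [[0, -0.2, -1], [0, -0.2, -1], [0, -0.2, -1], [0, -0.2, -1], [0, -0.2, -1], [1, 0, 0], [1, 0, 0], [1, 0, 0]], "rotation": [[0, 0, 0], [0, 0, 0], [0, 0, 0], [0, 0, 0], [0, 0, 0], [0, 0, 0], [0, 0, 0], [0, 0, 0]], "hand": [1, 1, 1, 1, 1, 1, 1, 1]}}

```text
clock: 21.15
tool_pos: [0.4924, -0.0552, 0.3577]
orientation: [-3.141, -0.0, 1.439]
wrist_force: [1.0, 0.3, -0.1]
gripper_width: 0.0004
grip_force: 0.0
```

Request:
{"op": "step_arm", "data": {"slide": [[1, 0, 0], [1, 0, 0], [1, 0, 0], [1, 0, 0], [1, 0, 0], [0.45, 0, 0], [0, 0, 0], [0, 0, 0]], "rotation": [[0, 0, 0], [0, 0, 0], [0, 0, 0], [0, 0, 0], [0, 0, 0], [0, 0, 0], [0, 0, 0], [0, 0, 0]], "hand": [1, 1, 1, 1, 1, 1, 1, 1]}}

```text
clock: 21.95
tool_pos: [0.5068, 0.0518, 0.3577]
orientation: [-3.141, 0.0, 1.44]
wrist_force: [0.1, -0.7, -0.5]
gripper_width: 0.0002
grip_force: 0.0
```

Run:
```python
from h import *
st=sensors.read_state();o=np.array([.5605,-.0008]);a=np.deg2rad(-7.5);R=np.array([[np.cos(a),-np.sin(a)],[np.sin(a),np.cos(a)]])
p=(st['tool_pos'][:2]-o)@R;print(st['clock'],p,st['tool_pos'],st['gripper_width'])
for l in np.arange(0,.87,.1):
    t=np.pi/4-l;s=138;e=13.5 if t>.05 else -3
    print(l.round(2),'x',round(22-s*np.cos(t)+5.5*np.sin(t)+e,1),'z',round(200+s*np.sin(t)+5.5*np.cos(t),1))
```

```text
21.95 [-0.06014379  0.04514128] [0.50676287 0.05180543 0.35773642] 0.0001765529731825961
0.0 x -58.2 z 301.5
0.1 x -67.9 z 291.6
0.2 x -76.5 z 280.8
0.3 x -84.0 z 269.3
0.4 x -90.3 z 257.0
0.5 x -95.4 z 244.1
0.6 x -99.1 z 230.8
0.7 x -101.5 z 217.3
0.8 x -119.1 z 203.5
```

Request:
{"op": "step_arm", "data": {"slide": [[0, 0, 1], [0, 0, 1], [0, 0, 0.5], [0, -0.2, 0.25], [0, -0.25, 0.25], [0, -0.25, 0.25], [0, -0.25, 0.3], [0, -0.2, 0.3]], "rotation": [[0, 0, 0], [0, 0, 0], [0, 0, 0], [0, 0, 0], [0, 0, 0], [0, 0, 0], [0, 0, 0], [0, 0, 0]], "hand": [1, 1, 1, 1, 1, 1, 1, 1]}}

```text
clock: 22.75
tool_pos: [0.4838, 0.0552, 0.2811]
orientation: [3.141, -0.0, 1.44]
wrist_force: [0.4, -1.3, 5.2]
gripper_width: 0.0007
grip_force: 2.4
```

```bash
cat > lev.py <<'E'
from h import *
from scipy.spatial import cKDTree
st=sensors.read_state();o=np.array([.5605,-.0008]);a=np.deg2rad(-7.5);R=np.array([[np.cos(a),-np.sin(a)],[np.sin(a),np.cos(a)]])
p=(st['tool_pos'][:2]-o)@R;print(st['clock'],'tcp',p.round(4),st['tool_pos'][2].round(4),'F',st['wrist_force'].round(1))
for n in('top','scene'):
    d=snap(n);c=cloud(d);P=np.concatenate([(c[...,:2]-o)@R,c[...,2:]],-1);px=d['pixels'].astype(int)
    m=(px.max(-1)<70)&(P[...,2]>.15)&(P[...,2]<.36)&(abs(P[...,1]-.046)<.02)&(P[...,0]>-.185)&(P[...,0]<-.07)
    m2=(P[...,2]>.27)&(P[...,2]<.30) if 0 else (P[...,2]>.247)&(P[...,2]<.30)&(abs(P[...,0])<.02)&(abs(P[...,1])<.018)
    q=P[m2];print(n,'ram top',len(q),np.percentile(q[:,2],90) if len(q) else 0)
    q=P[m];
    if len(q)>5:print(n,'dark near knob',len(q),np.median(q,0).round(3),q.min(0).round(3))
E
python3 lev.py
```

```text
22.75 tcp [-0.0833  0.0455] 0.2811 F [ 0.4 -1.3  5.2]
top ram top 42 0.28425413179882086
scene ram top 177 0.28419043476230366
scene dark near knob 247 [-0.075  0.045  0.302] [-0.123  0.026  0.269]
```

Request:
{"op": "step_arm", "data": {"slide": [[0, -0.1, 0.3], [0, -0.1, 0.3], [0, -0.1, 0.3], [0, -0.1, 0.3], [0, -0.1, 0.3], [0, -0.1, 0.3], [0, -0.1, 0.3], [0, -0.1, 0.3]], "rotation": [[0, 0, 0], [0, 0, 0], [0, 0, 0], [0, 0, 0], [0, 0, 0], [0, 0, 0], [0, 0, 0], [0, 0, 0]], "hand": [1, 1, 1, 1, 1, 1, 1, 1]}}

```text
clock: 23.65
tool_pos: [0.4682, 0.0576, 0.2333]
orientation: [-3.141, -0.001, 1.44]
wrist_force: [-2.4, 0.2, 11.8]
gripper_width: 0.0003
grip_force: 5.3
```

Request:
{"op": "step_arm", "data": {"slide": [[0, -0.1, 0.25], [0, -0.15, 0.25], [0, -0.15, 0.25], [0, -0.15, 0.25], [0, -0.15, 0.25], [0, -0.1, 0.2], [0, 0, 0.1], [0, 0, 0]], "rotation": [[0, 0, 0], [0, 0, 0], [0, 0, 0], [0, 0, 0], [0, 0, 0], [0, 0, 0], [0, 0, 0], [0, 0, 0]], "hand": [1, 1, 1, 1, 1, 1, 1, 1]}}

```text
clock: 24.45
tool_pos: [0.454, 0.0597, 0.203]
orientation: [3.138, -0.001, 1.44]
wrist_force: [4.7, -0.4, 9.7]
gripper_width: 0.0001
grip_force: 5.1
```

```bash
python3 lev.py
```

```text
24.45 tcp [-0.1135  0.0461] 0.203 F [ 4.7 -0.4  9.7]
top ram top 81 0.27052753922797834
top dark near knob 50 [-0.173  0.054  0.324] [-0.178  0.027  0.321]
scene ram top 125 0.2709395011230484
scene dark near knob 575 [-0.101  0.045  0.325] [-0.184  0.026  0.194]
```

Request:
{"op": "step_arm", "data": {"slide": [[0, 0, 0.1], [0, 0, 0.1], [0, 0, 0.1], [0, 0, 0]], "rotation": [[0, 0, 0], [0, 0, 0], [0, 0, 0], [0, 0, 0]], "hand": [1, 1, 1, 1]}}

```text
clock: 24.95
tool_pos: [0.454, 0.0597, 0.197]
orientation: [3.138, -0.001, 1.44]
wrist_force: [4.2, -0.2, 11.0]
gripper_width: 0.0004
grip_force: 5.3
```

Request:
{"op": "step_arm", "data": {"slide": [[0, 0, 0.05], [0, 0, 0.05], [0, 0, 0]], "rotation": [[0, 0, 0], [0, 0, 0], [0, 0, 0]], "hand": [1, 1, 1]}}

```text
clock: 25.25
tool_pos: [0.4541, 0.0597, 0.1951]
orientation: [3.138, -0.001, 1.44]
wrist_force: [4.8, -1.5, 11.6]
gripper_width: 0.0008
grip_force: 5.4
```

Request:
{"op": "step_arm", "data": {"slide": [[0, 0, 0.1], [0, 0, 0.05], [0, 0, 0]], "rotation": [[0, 0, 0], [0, 0, 0], [0, 0, 0]], "hand": [1, 1, 1]}}

```text
clock: 25.55
tool_pos: [0.4542, 0.0597, 0.1922]
orientation: [3.138, -0.001, 1.44]
wrist_force: [4.2, -0.1, 11.6]
gripper_width: 0.0004
grip_force: 5.5
```

```bash
python3 lev.py
```

```text
25.55 tcp [-0.1133  0.0461] 0.1922 F [ 4.2 -0.1 11.6]
top ram top 80 0.2689589538289006
top dark near knob 18 [-0.172  0.058  0.313] [-0.175  0.046  0.31 ]
scene ram top 119 0.26930666513689516
scene dark near knob 639 [-0.101  0.046  0.318] [-0.181  0.026  0.185]
```

Request:
{"op": "step_arm", "data": {"slide": [[0, 0, 0.1], [0, 0, 0.05], [0, 0, 0]], "rotation": [[0, 0, 0], [0, 0, 0], [0, 0, 0]], "hand": [1, 1, 1]}}

```text
clock: 25.95
tool_pos: [0.4544, 0.0597, 0.1894]
orientation: [3.138, -0.001, 1.44]
wrist_force: [4.7, -1.1, 14.8]
gripper_width: 0.0004
grip_force: 7.0
```

Request:
{"op": "step_arm", "data": {"slide": [[0, 0, 0.1], [0, 0, 0], [0, 0, 0]], "rotation": [[0, 0, 0], [0, 0, 0], [0, 0, 0]], "hand": [1, 1, 1]}}

```text
clock: 26.25
tool_pos: [0.4545, 0.0596, 0.1876]
orientation: [3.137, -0.001, 1.44]
wrist_force: [3.6, -1.9, 17.0]
gripper_width: 0.0008
grip_force: 8.0
```

Request:
{"op": "step_arm", "data": {"slide": [[0, 0, 0.1], [0, 0, 0.1], [0, 0, 0], [0, 0, 0]], "rotation": [[0, 0, 0], [0, 0, 0], [0, 0, 0], [0, 0, 0]], "hand": [1, 1, 1, 1]}}

```text
clock: 26.65
tool_pos: [0.455, 0.0596, 0.184]
orientation: [3.137, -0.001, 1.44]
wrist_force: [3.7, -1.2, 20.7]
gripper_width: 0.0008
grip_force: 10.0
```

```bash
python3 lev.py
python3 - <<'E'
from h import *
d=snap('scene');save(cv2.resize(d['pixels'][110:310,220:420],None,fx=3,fy=3,interpolation=cv2.INTER_CUBIC),'pics/s4.png')
E
```

```text
26.65 tcp [-0.1125  0.0462] 0.184 F [ 3.7 -1.2 20.7]
top ram top 80 0.26808494768237834
top dark near knob 7 [-0.17   0.059  0.304] [-0.171  0.053  0.303]
scene ram top 113 0.2682194986178385
scene dark near knob 631 [-0.1    0.046  0.31 ] [-0.183  0.026  0.175]
```

View pics/s4.png

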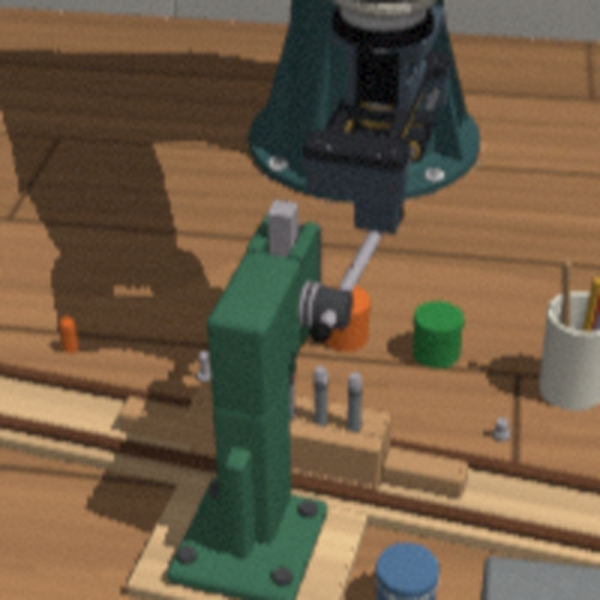

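The picture shows the lever rod just below level under the closed fingers. The ram has dropped about 20 mm, and the force is climbing from 11 to 21 N, so the housing has bottomed out. Now I'll ease the lever back up along the same path.

Request:
{"op": "step_arm", "data": {"slide": [[0, 0, -0.15], [0, 0, -0.2], [0, 0, -0.2], [0, 0, -0.2], [0, 0, -0.2], [0, 0.1, -0.25], [0, 0.15, -0.25], [0, 0.15, -0.25]], "rotation": [[0, 0, 0], [0, 0, 0], [0, 0, 0], [0, 0, 0], [0, 0, 0], [0, 0, 0], [0, 0, 0], [0, 0, 0]], "hand": [1, 1, 1, 1, 1, 1, 1, 1]}}

```text
clock: 27.6
tool_pos: [0.4598, 0.0586, 0.2161]
orientation: [-3.14, -0.0, 1.44]
wrist_force: [-3.8, 0.6, 6.7]
gripper_width: 0.0004
grip_force: 3.2
```

Request:
{"op": "step_arm", "data": {"slide": [[0, 0.15, -0.25], [0, 0.15, -0.25], [0, 0.1, -0.25], [0, 0.1, -0.25], [0, 0.1, -0.25], [0, 0.1, -0.25], [0, 0.1, -0.25], [0, 0.1, -0.25]], "rotation": [[0, 0, 0], [0, 0, 0], [0, 0, 0], [0, 0, 0], [0, 0, 0], [0, 0, 0], [0, 0, 0], [0, 0, 0]], "hand": [1, 1, 1, 1, 1, 1, 1, 1]}}

```text
clock: 28.4
tool_pos: [0.4782, 0.0562, 0.2564]
orientation: [-3.141, -0.0, 1.44]
wrist_force: [0.1, 0.5, 6.3]
gripper_width: 0.0006
grip_force: 2.7
```

Request:
{"op": "step_arm", "data": {"slide": [[0, 0.1, -0.25], [0, 0.15, -0.25], [0, 0.15, -0.25], [0, 0.15, -0.25], [0, 0.15, -0.25], [0, 0.2, -0.25], [0, 0.2, -0.2], [0, 0.2, -0.2]], "rotation": [[0, 0, 0], [0, 0, 0], [0, 0, 0], [0, 0, 0], [0, 0, 0], [0, 0, 0], [0, 0, 0], [0, 0, 0]], "hand": [1, 1, 1, 1, 1, 1, 1, 1]}}

```text
clock: 29.2
tool_pos: [0.5042, 0.0526, 0.2942]
orientation: [-3.141, 0.0, 1.44]
wrist_force: [3.8, 0.4, 3.3]
gripper_width: 0.0002
grip_force: 2.1
```

Request:
{"op": "step_arm", "data": {"slide": [[0, 0.2, -0.2], [0, 0.1, -0.2], [0, 0, -0.2], [0, 0, -0.2], [0, 0, -0.5], [0, 0, -1], [0, 0, -1], [0, 0, 0]], "rotation": [[0, 0, 0], [0, 0, 0], [0, 0, 0], [0, 0, 0], [0, 0, 0], [0, 0, 0], [0, 0, 0], [0, 0, 0]], "hand": [1, 1, 1, 1, 1, 1, 1, 1]}}

```text
clock: 30.0
tool_pos: [0.5109, 0.0519, 0.3631]
orientation: [3.138, -0.001, 1.44]
wrist_force: [-0.6, 0.1, 0.5]
gripper_width: 0.0006
grip_force: 0.0
```

```bash
python3 lev.py
python3 - <<'E'
from h import *
o=np.array([.5605,-.0008]);a=np.deg2rad(-7.5);R=np.array([[np.cos(a),-np.sin(a)],[np.sin(a),np.cos(a)]])
d=load('top');c=cloud(d);P=np.concatenate([(c[...,:2]-o)@R,c[...,2:]],-1)
m=(P[...,2]>.1)&(P[...,2]<.14)&(abs(P[...,0]+.003)<.016)&(abs(P[...,1])<.08)
k,lab,s,_=cv2.connectedComponentsWithStats(m.astype(np.uint8))
for i in range(1,k):
    if s[i,4]>3: print('bar',s[i].tolist(),P[lab==i].mean(0).round(4))
E
```

```text
30.0 tcp [-0.0561  0.0458] 0.3631 F [-0.6  0.1  0.5]
top ram top 0 0
scene ram top 194 0.28860843466089636
scene dark near knob 92 [-0.096  0.047  0.331] [-0.108  0.031  0.317]
bar [325, 205, 4, 5, 17] [-0.0028 -0.027   0.1084]
bar [336, 206, 4, 5, 17] [-0.0026 -0.0546  0.1089]
```

The lever is back at rest: the ram top reads 288.6 mm, its rest height. Fully down it read 268 mm, a drop of about 20 mm against the 19 mm needed, with the force rising, so the housing is home. The stand and the visible barrels haven't moved, and the hand is clear.

```bash
python3 -c "
from bench import close_job
print(close_job())"
```

```text
the job is handed in; nothing more can be done
None
```

I handed the job in at about 30 s: the tin is upright on the table behind the track, the proud barrel is under the ram with its housing pressed home, and the lever was eased back to rest. I did not look at the housing directly. That it is home rests on the ram dropping about 20 mm (19 needed) and the push force rising at the end.

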